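# Correct the two flip flags at the soldering stations

## Robot

A 7-joint arm with a two-finger parallel gripper is mounted at the origin on the work surface. World frame = base frame: x ahead of the robot, y to its left, z up, the work surface at z = 0. Lengths are in m, angles in rad, forces in N, time in s.
With the tool pointing down it reaches from about 0.35 to 0.9 m from the base axis. Payload 8.1 kg.
Tool frame: the origin (TCP) lies where the fingers leave the gripper's body, on its centre line; the fingertips stand 66 mm ahead of it and the grasp point (between the pads) lies 47 mm ahead of it (arm.tip_reach is the distance from the TCP to the fingertips, in m); z points along the fingers, y is the direction in which the jaws open and shut (so a half turn about z gives the same grasp; the last joint's range is limited). The gripper opens to 92 mm and grips with 3 to 60 N. Pads are 19 mm wide; open, the fingers measure 130 mm over their backs; the gripper's body (75 mm by 190 mm) begins 47 mm behind the grasp point.
Start: joints at [-1.26, 0.434, 0.025, 1.573, -0.012, 1.134, -0.075], TCP at [0.251, 0.572, 0.292] pointing down, gripper open.
Joint ranges: [-2.62, 2.62], [-0.44, 2.09], [-1.27, 1.32], [0.08, 2.57], [-1.32, 4.46], [0.12, 2], [-2.74, 2.74]. Speed limits (rad/s): [2.22, 2.22, 3.01, 3.01, 3.14, 3.14, 3.14].

## Interface

Orientations are given as a rotation vector (axis times angle).
In Python, from cell import arm gives the robot as it stands.
- The arm moves only by the tool carry_out, never from a script. Its argument "plan" is a list of rows, each a list of 5 numbers: the shift along the world's x, y, z in cm, then the turn about the world's z in rad, then the finger opening in cm, from 0 to 9.18. In form: [[tx, ty, tz, spin, fingers], ...]. A call has 1 to 20 rows; each row is the pose to reach, as a shift and turn from the pose measured when the call began; what a row does not reach only later rows make up. A row lasts 1/10 s, in which the tool goes at most 50 mm and 8.59 degrees, less where a joint would pass 70% of its speed; a pose out of reach is approached as far as the arm can. A call with a gripper value outside its range is refused whole. The fingers move at their own pace and stop on an object; "squeeze" is the grip in N (left out, the last holds). Time passes only in rows, so rows that repeat a pose let the fingers close. It gives the time, the measured TCP pose, the force and the opening at its end, in the units of the state.
- arm.observe(): the state, without advancing time (a new reading comes with each control period).
- arm.get_image(name): name is "scene" or "top" or "wrist"; returns (picture, depth): 384x512x3 uint8, red, green, blue; 384x512 float32, m along the optical axis (not along the pixel's ray), 0 where there is no reading.
- arm.get_calibration(name): a dict with "intrinsics" (3x3 intrinsics, pixels), "D" ([k1, k2, p1, p2, k3] as OpenCV has them; the pictures are not rectified), "rvec" (rotation vector, rad) and "tvec" (3), from world to camera coordinates, as OpenCV has them; the wrist camera has in their place "tool_from_camera" (4x4, takes a point from camera to tool coordinates, whose origin is the TCP and whose axes are the flange's). Camera axes: x right, y down, z forward; pixel columns grow to the right and rows downward; lengths in m; the calibration is good to about 2 mm. A picture is of the moment at which its call begins: read the wrist's pose just before it. get_calibration takes no time and is no camera call.
- arm.sign_off(): hands the job in, once; it reports no verdict.
The state is a dict: "clock": time; "joints": joint angles; "dq": joint speeds; "joint_efforts": joint torques, N m; "position": TCP position; "ee_rot": TCP orientation; "force": force on the tool from outside, world axes, zero at the start; "ft_torque": the same for the moment, N m; "width": opening from 0.0 (shut) to 1.0 (fully open).
Only numpy, scipy, OpenCV 4.12 (cv2) and the standard library are available. Lean on these libraries where they do the work, as an engineer would, in place of code of your own. Each camera call takes 0.05 s, during which the arm holds its last target. There are 200 camera calls.

## Task

The flip flags on the two soldering stations show the wrong faces. Push each flag right over its hinge with the fingertips, so that the station whose dish holds the buzzer shows the ring and the station with the empty dish shows the bar, both lying level on their rubber posts. Push lightly, do not grip or pick up anything, and leave the buzzer, the jar, the cutters and the soldering iron where they are.

Things in the scene. Friction and masses are not known exactly. Their poses are not given: they have to be found in the camera images.
- station_loaded: Fixed plywood base 200 (x) x 150 (y) x 10 mm; origin under its centre on the bench, z up. Along y = +32 mm stands the flip flag on its hinge; along y = -43 mm a grey open dish 100 (x) x 60 (y) mm, inner floor 15 mm and rim 24 mm above the bench. The buzzer lies in this dish. Both stations look alike; either may be left or right.
- station_empty: Fixed plywood base 200 (x) x 150 (y) x 10 mm; origin under its centre on the bench, z up. Along y = +32 mm stands the flip flag on its hinge; along y = -43 mm a grey open dish 100 (x) x 60 (y) mm, inner floor 15 mm and rim 24 mm above the bench. This dish is empty. Both stations look alike; either may be left or right.
- hinge_loaded (a point): Middle of the flag's level hinge, at x = 0, y = +32, z = 75 mm of its station and with the station's axes; the hinge runs along y between two steel cheeks, 82 mm over their outsides, 83 mm high. Two rubber posts on the -x side and two on the +x side, 57 mm from the hinge, bear the level flag. Station with the buzzer.
- hinge_empty (a point): Middle of the flag's level hinge, at x = 0, y = +32, z = 75 mm of its station and with the station's axes; the hinge runs along y between two steel cheeks, 82 mm over their outsides, 83 mm high. Two rubber posts on the -x side and two on the +x side, 57 mm from the hinge, bear the level flag. Station with the empty dish.
- edge_loaded (a point): Middle of the flag's free edge, 65 mm from the hinge; moves with the flag. A round thumb pin, 8 mm thick, passes through the middle of the hinge square to the plate and stands out 50 mm on either side: with the flag level it is upright, and pushing its upper end away from the plate raises the plate. The flag: aluminium plate 60 mm wide, 4 mm thick; dark bar on one face, ring on the other.
- edge_empty (a point): Middle of the flag's free edge, 65 mm from the hinge; moves with the flag. A round thumb pin, 8 mm thick, passes through the middle of the hinge square to the plate and stands out 50 mm on either side: with the flag level it is upright, and pushing its upper end away from the plate raises the plate. The flag: aluminium plate 60 mm wide, 4 mm thick; dark bar on one face, ring on the other.
- flag_loaded (a joint): Hinge angle (rad). 0: level towards the station's -x, bar face up. Grows as the free edge rises and swings over to +x; 1.57 upright; 3.14: level towards +x, ring face up. Stops at 0 and 3.14. Stiff: stays at any angle; about 1 N at the edge or the pin's end moves it. Flag of the station with the buzzer: starts between 0 and 0.5, must go to 3.14.
- flag_empty (a joint): Hinge angle (rad). 0: level towards the station's -x, bar face up. Grows as the free edge rises and swings over to +x; 1.57 upright; 3.14: level towards +x, ring face up. Stops at 0 and 3.14. Stiff: stays at any angle; about 1 N at the edge or the pin's end moves it. Flag of the station with the empty dish: starts between 2.64 and 3.14, must go to 0.
- buzzer: Finished buzzer, a round black case 40 mm across and 14 mm high with a brass disc on top, lying loose in the dish of its station; origin at the centre of its underside. To be left alone.
- jar: Low glass jar of brass wool, 64 mm across, 60 mm high, loose beyond the stations; origin under its centre. To be left alone.
- cutters: Side cutters with black handles, lying loose to the right of the stations, 140 mm long, 66 mm wide, 14 mm high; origin under the pivot, jaws to +x. To be left alone.
- iron: Cordless soldering iron with a blue handle, lying loose to the left of the stations, 220 mm long, 24 mm high; origin under the handle, 90 mm from its blunt end, tip to +x. To be left alone.
There are look-alikes about, which are no part of the job. What is shaped like the station_empty but purple is not meant.

How it is judged:
By the outcome, as a careful person would: the job done as asked, in the order asked, and still so for the second after the job is handed in, with the robot touching nothing.
It also fails if it takes over 67 s, if anything falls off the work surface, if the arm or the gripper's body presses on something with over 40 N, if the wrist force passes 120 N, or if a joint passes its speed limit or range.

## Working session

There is one attempt and no reset: what is moved stays moved. The work goes in short steps, Python scripts to look and compute and a tool call to move; the robot and the scene stay as the last step left them, time stands still between calls to the robot, and variables do not carry over. Pictures are saved under pics/ and viewed, about 8 in all and at most 12, crops included, and the job is handed in when it is done.

Besides the shell and the picture viewer there is one more tool, called as name(argument=value, ...) on one line, values as JSON. carry_out: Moves the arm, as the interface text tells. Its arguments: {"type":"object","properties":{"plan":{"type":"array"},"squeeze":{"type":"number"}},"required":["plan"]}

```bash
mkdir -p pics
cat > h.py <<'E'
import numpy as np, cv2
from cell import arm
def snap(n,f):
    im,d=arm.get_image(n); cv2.imwrite(f'pics/{f}.png',im[:,:,::-1]); np.save(f'pics/{f}.npy',d); return im,d
def world(n,px,depth):
    c=arm.get_calibration(n); R=cv2.Rodrigues(np.array(c['rvec'],float))[0]; t=np.array(c['tvec'],float).ravel()
    u=cv2.undistortPoints(np.array(px,float).reshape(-1,1,2),np.array(c['intrinsics']),np.array(c['D'])).reshape(-1,2)
    P=np.c_[u,np.ones(len(u))]*np.array(depth).reshape(-1,1)
    return (P-t)@R
E
python3 - <<'E'
from h import *
for n in('scene','top'):snap(n,n)
a=cv2.imread('pics/scene.png');b=cv2.imread('pics/top.png')
cv2.imwrite('pics/top2.png',cv2.resize(b,(800,600),interpolation=cv2.INTER_CUBIC))
s=arm.observe();print({k:np.round(v,3) for k,v in s.items()},arm.tip_reach)
c=arm.get_calibration('top');print(c)
E
```

```text
{'clock': np.float64(0.1), 'joints': array([-1.26 ,  0.435,  0.025,  1.574, -0.012,  1.134, -0.075]), 'dq': array([-0.001, -0.003,  0.   , -0.002,  0.001, -0.001,  0.   ]), 'joint_efforts': array([ 3.0000e-03, -6.6912e+01,  9.8800e-01, -3.1515e+01, -6.0000e-02,
        3.7000e-02,  0.0000e+00]), 'position': array([0.251, 0.572, 0.292]), 'ee_rot': array([-6.460e-01, -3.074e+00,  2.000e-03]), 'force': array([-0.02 , -0.065,  0.42 ]), 'ft_torque': array([ 0.031,  0.024, -0.003]), 'width': np.float64(1.0)} 0.0655
{'intrinsics': array([[468.80521429,   0.        , 248.17128793],
       [  0.        , 468.80521429, 183.83096666],
       [  0.        ,   0.        ,   1.        ]]), 'D': array([0.0681168, 0.       , 0.       , 0.       , 0.       ]), 'rvec': array([ 2.13698922, -2.15427586,  0.12935582]), 'tvec': array([0.0102835 , 0.55843909, 1.29111246])}
```

View pics/top2.png

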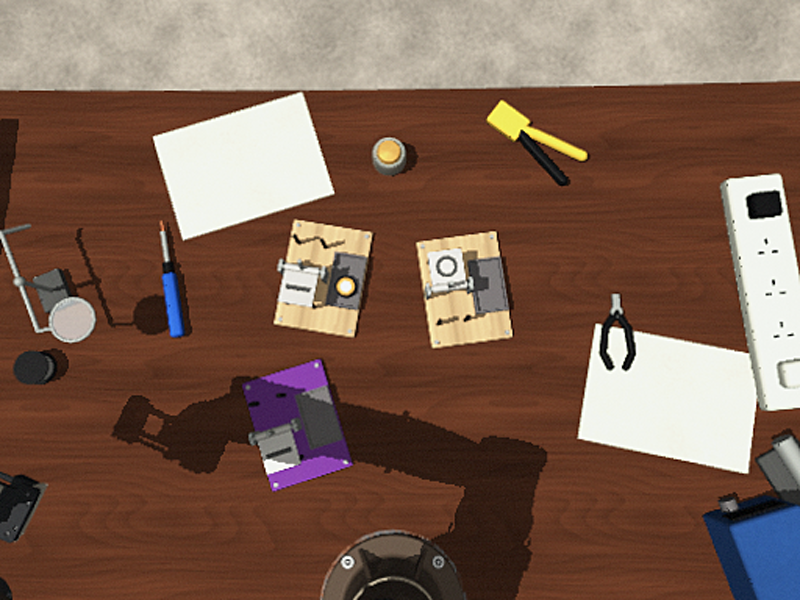

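View pics/scene.png

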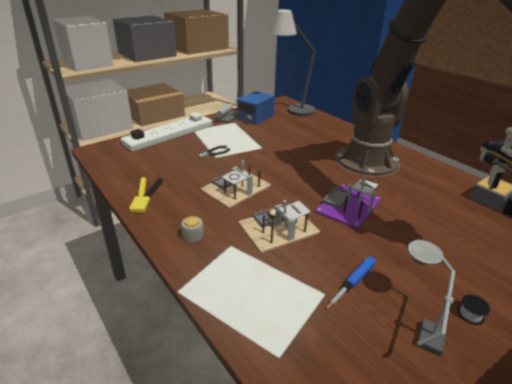

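Left station holds the buzzer (brass disc at 345,286 in the enlarged top view), with its bar-face flag toward the robot. The right station has an empty dish and its ring-face flag points away. The purple one is a decoy. Next I fit the station poses from the base corners.

```bash
cat >> h.py <<'E'
def onplane(n,px,z):
    a=world(n,px,np.zeros(len(px))); b=world(n,px,np.ones(len(px)))
    return a+(b-a)*((z-a[:,2])/(b-a)[:,2])[:,None]
E
python3 - <<'E'
from h import *
d=np.load('pics/top.npy')
C={'loaded':[(295,220),(373,233),(358,337),(274,322)],'empty':[(416,241),(497,231),(513,339),(432,348)]}
# station corners: (+x,+y),(+x,-y),(-x,-y),(-x,+y)
S=np.array([[.1,.075],[.1,-.075],[-.1,-.075],[-.1,.075]])
v,u=np.mgrid[:384,:512]; m=d.ravel()>0
P=world('top',np.c_[u.ravel(),v.ravel()],d.ravel())
im=cv2.imread('pics/top.png').reshape(-1,3)
poses={}
for k,c in C.items():
    W=onplane('top',np.array(c)*.64,.01)[:,:2]
    o=W.mean(0); s=S-S.mean(0); w=W-o
    th=np.arctan2((s[:,0]*w[:,1]-s[:,1]*w[:,0]).sum(),(s*w).sum())
    R=np.array([[np.cos(th),-np.sin(th)],[np.sin(th),np.cos(th)]])
    print(k,o.round(4),'th',th.round(3),'res mm',((w-s@R.T)*1e3).round(1).tolist(),'hinge',(o+R@[0,.032]).round(4))
    L=(P[:,:2]-o)@R; 
    q=m&(abs(L[:,0])<.08)&(abs(L[:,1]-.032)<.06)&(P[:,2]>.05)
    X=np.c_[L[q],P[q,2]]*1e3
    for y0 in range(-25,90,8):
        r=X[(X[:,1]>=y0)&(X[:,1]<y0+8)]; r=r[np.argsort(r[:,0])]
        print(y0,[tuple(a) for a in r[:,[0,2]].round().astype(int).tolist()])
E
```

```text
loaded [0.5815 0.1224] th -0.173 res mm [[-1.9, 0.1], [-2.3, 1.7], [0.5, -4.3], [3.7, 2.5]] hinge [0.587 0.154]
-25 []
-17 []
-9 [(-11, 81), (-10, 71), (-9, 87), (-8, 78), (-7, 54), (-6, 83), (-5, 80), (-5, 62), (-3, 83), (-3, 85), (-3, 64), (-2, 80), (-1, 86), (0, 82), (1, 78), (3, 81), (4, 76), (5, 85), (7, 76), (8, 51), (8, 82), (9, 78), (10, 60), (10, 86), (12, 78)]
-1 [(-61, 84), (-56, 70), (-52, 83), (-49, 81), (-47, 84), (-38, 84), (-35, 81), (-33, 81), (-31, 87), (-26, 77), (-23, 77), (-21, 76), (-18, 80), (-12, 78), (-9, 78), (-9, 84), (-7, 78), (-6, 82), (-4, 78), (-3, 80), (-1, 83), (-1, 78), (2, 79), (2, 79), (3, 81), (4, 81), (5, 83), (5, 78), (7, 80), (8, 82), (56, 77), (57, 57), (59, 76), (61, 54)]
7 [(-63, 88), (-62, 86), (-62, 89), (-60, 87), (-59, 84), (-59, 87), (-58, 59), (-58, 81), (-56, 85), (-56, 85), (-56, 85), (-54, 88), (-53, 67), (-53, 84), (-53, 84), (-51, 87), (-50, 81), (-50, 84), (-47, 81), (-47, 83), (-45, 88), (-44, 81), (-44, 79), (-42, 83), (-42, 86), (-41, 84), (-40, 83), (-39, 83), (-39, 87), (-37, 85), (-36, 81), (-35, 77), (-34, 82), (-33, 81), 
[... 11937 characters left out ...]
 74), (29, 76), (30, 79), (30, 76), (32, 77), (33, 72), (34, 81), (36, 77), (36, 74), (38, 79), (38, 73), (39, 75), (40, 80), (41, 80), (42, 72), (43, 78), (44, 76), (45, 71), (46, 77), (46, 80), (47, 76), (49, 79), (50, 75), (50, 74), (52, 75), (53, 74), (54, 80), (55, 79), (57, 68), (57, 78), (58, 78), (58, 79), (60, 77), (61, 79), (61, 76), (63, 78), (63, 75), (65, 72), (66, 78), (67, 75), (67, 72)]
63 [(-9, 64), (-9, 83), (-9, 59), (-6, 81), (-4, 84), (-3, 81), (0, 81), (0, 78), (0, 80), (2, 84), (2, 85), (2, 79), (5, 75), (6, 77), (6, 78), (8, 84), (10, 85)]
71 [(-9, 85), (-7, 53), (-6, 83), (-6, 60), (-4, 68), (-2, 76), (0, 80), (3, 82), (4, 72), (6, 82), (8, 82), (11, 85)]
79 []
87 []
```

Poses: the loaded hinge is at about (0.587, 0.154), yaw −0.17, flag raised about 0.1 rad. The empty hinge is at about (0.5535, −0.1035), yaw +0.12, flag at about 3.1 rad. I'll move the closed fingers above the loaded hinge, with the jaw axis along the hinge.

carry_out(plan=[[3,-4,0,0.1,0],[6.2,-8,0,0.242,0],[9.3,-12,0,0.242,0],[12.4,-16,0,0.242,0],[15.5,-20,0,0.242,0],[18.6,-24,0,0.242,0],[21.7,-28,0,0.242,0],[24.8,-32,0,0.242,0],[27.9,-36,0,0.242,0],[30.5,-39.5,0,0.242,0],[32.1,-41.5,0,0.242,0],[32.1,-41.5,0,0.242,0],[32.1,-41.5,0,0.242,0],[32.1,-41.5,0,0.242,0],[32.1,-41.5,0,0.242,0]], squeeze=5)

```text
clock: 1.6
position: [0.5714, 0.1585, 0.2915]
ee_rot: [-0.266, -3.13, 0.001]
force: [0.1, 0.5, -0.4]
width: 0.006
```

Run:
```python
from h import *
s=arm.observe();print({k:np.round(v,4) for k,v in s.items() if k in('clock','position','ee_rot','force','width')})
im,d=snap('wrist','w1'); cv2.imwrite('pics/w1b.png',cv2.resize(im[:,:,::-1],(800,600)))
```

```text
{'clock': np.float64(1.6), 'position': array([0.5714, 0.1585, 0.2915]), 'ee_rot': array([-2.6570e-01, -3.1298e+00,  1.4000e-03]), 'force': array([ 0.1439,  0.5402, -0.3714]), 'width': np.float64(0.006)}
```

View pics/w1b.png

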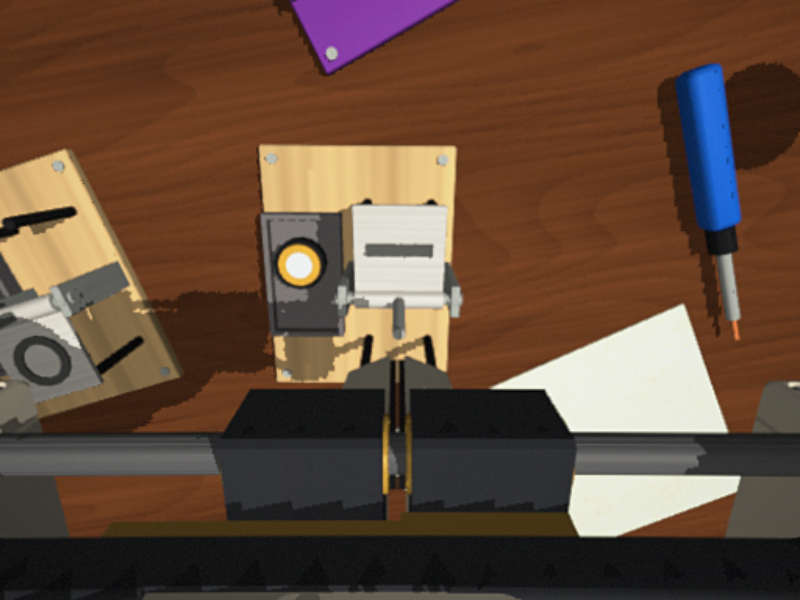

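Wrist view: the closed fingers line up with the flag, and the thumb pin at (398,318) is on their centre line in y. The bar is face up. I'll cross-check the pin and hinge position with wrist depth.

```bash
cat >> h.py <<'E'
def wristcloud(d,s):
    c=arm.get_calibration('wrist'); v,u=np.mgrid[:384,:512]; 
    n=cv2.undistortPoints(np.c_[u.ravel(),v.ravel()].astype(float).reshape(-1,1,2),np.array(c['intrinsics']),np.array(c['D'])).reshape(-1,2)
    P=np.c_[n,np.ones(len(n))]*d.reshape(-1,1); T=np.array(c['tool_from_camera'])
    P=P@T[:3,:3].T+T[:3,3]; R=cv2.Rodrigues(np.array(s['ee_rot'],float))[0]
    return P@R.T+s['position']
H={'loaded':(np.array([.587,.154]),-.173),'empty':(np.array([.5535,-.1035]),.119)}
def loc(P,k):
    o,t=H[k]; R=np.array([[np.cos(t),-np.sin(t)],[np.sin(t),np.cos(t)]])
    return np.c_[(P[:,:2]-o)@R,P[:,2]]*1e3
E
python3 - <<'E'
from h import *
s=arm.observe(); d=np.load('pics/w1.npy'); P=wristcloud(d,s)
L=loc(P,'loaded').reshape(384,512,3)
for n,(a,b) in {'pin top':(398,335),'pin mid':(398,315),'edge':(400,212),'bar':(400,250),'near hinge':(400,285),'cheekR':(455,290),'cheekL':(344,292),'corner1':(262,148),'corner2':(455,149)}.items():
    i,j=int(b*.64),int(a*.64); print(n,np.median(L[i-1:i+2,j-1:j+2].reshape(-1,3),0).round(1))
E
```

```text
pin top [  6.9   2.4 124.1]
pin mid [  0.2   2.4 106.6]
edge [-60.9   4.1  85.1]
bar [-35.7   4.3  83.8]
near hinge [-11.    4.4  78.4]
cheekR [-9.2 40.8 83. ]
cheekL [ -8.  -33.1  82.4]
corner1 [ -98.6 -100.7   10.5]
corner2 [-98.   45.7   9.1]
```

Depth agrees to within about 3 mm, and the flag is at about 0.12 rad. Next I descend between plate and pin and push the pin's upper end over toward +x, following its arc.

carry_out(plan=[[0,0,-4,0,0],[0,0,-8,0,0],[0,0,-11,0,0],[0,0,-11.6,0,0],[0,0,-11.6,0,0],[0.64,-0.11,-11.6,0,0],[1.29,-0.23,-11.64,0,0],[1.63,-0.28,-11.74,0,0],[1.96,-0.34,-11.84,0,0],[2.27,-0.4,-12.0,0,0],[2.57,-0.45,-12.17,0,0],[2.84,-0.5,-12.39,0,0],[3.1,-0.54,-12.61,0,0],[3.33,-0.58,-12.88,0,0],[3.55,-0.62,-13.16,0,0],[3.79,-0.66,-13.6,0,0],[3.79,-0.66,-13.6,0,0]])

```text
clock: 3.35
position: [0.6094, 0.1514, 0.1547]
ee_rot: [-0.266, -3.129, 0.003]
force: [0.1, 0.2, -0.5]
width: 0.004
```

Run:
```python
from h import *
s=arm.observe();print({k:np.round(v,4) for k,v in s.items() if k in('clock','position','ee_rot','force','width')})
im,d=snap('wrist','w2'); im2,_=snap('scene','s2')
a=cv2.resize(im[:,:,::-1],(400,300)); b=cv2.resize(im2[130:280,170:370,::-1],(400,300),interpolation=cv2.INTER_CUBIC)
cv2.imwrite('pics/c2.png',np.hstack([a,b]))
```

```text
{'clock': np.float64(3.35), 'position': array([0.6094, 0.1514, 0.1547]), 'ee_rot': array([-2.6620e-01, -3.1292e+00,  2.6000e-03]), 'force': array([ 0.0685,  0.2071, -0.4586]), 'width': np.float64(0.0043)}
```

View pics/c2.png

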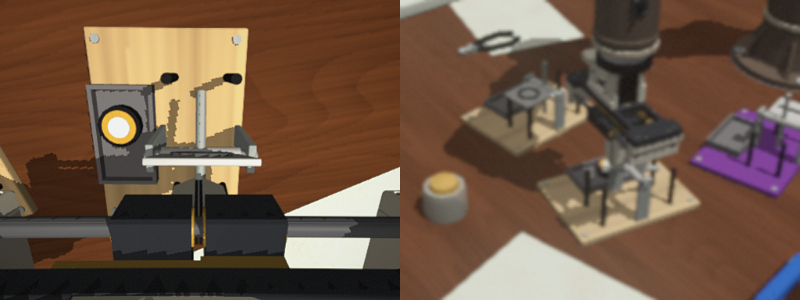

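The flag is nearly upright, and contact force is about zero. Next I retreat upward, go behind the plate and lower.

carry_out(plan=[[0,0,4,0,0],[0,0,8,0,0],[0,0,8.5,0,0],[-3.5,0.6,8.5,0,0],[-7.14,1.25,8.5,0,0],[-7.14,1.25,8.5,0,0],[-7.14,1.25,5,0,0],[-7.14,1.25,3.1,0,0],[-6.2,1.08,3.1,0,0],[-5.17,0.9,3.1,0,0],[-4.19,0.73,3.1,0,0],[-3.35,0.58,3.38,0,0],[-2.8,0.49,3.35,0,0],[-2.27,0.4,3.28,0,0],[-1.81,0.32,3.18,0,0],[-1.36,0.24,3.03,0,0],[-0.95,0.17,2.8,0,0],[-0.53,0.09,2.58,0,0],[-0.17,0.03,2.28,0,0],[0.2,-0.03,1.98,0,0]])

```text
clock: 5.45
position: [0.6115, 0.151, 0.1746]
ee_rot: [-0.266, -3.129, 0.003]
force: [-1.2, -0.4, -0.2]
width: 0.006
```

Run:
```python
from h import *
s=arm.observe();print({k:np.round(v,4) for k,v in s.items() if k in('clock','position','ee_rot','force','width')})
P=s['position'].reshape(1,3)-[0,0,.0655]; print(loc(P,'loaded').round(1))
im,d=snap('wrist','w3'); im2,_=snap('scene','s3')
a=cv2.resize(im[:,:,::-1],(400,300)); b=cv2.resize(im2[130:280,170:370,::-1],(400,300),interpolation=cv2.INTER_CUBIC)
cv2.imwrite('pics/c3.png',np.hstack([a,b]))
```

```text
{'clock': np.float64(5.45), 'position': array([0.6115, 0.151 , 0.1746]), 'ee_rot': array([-2.6620e-01, -3.1293e+00,  2.6000e-03]), 'force': array([-1.2162, -0.3534, -0.2096]), 'width': np.float64(0.006)}
[[ 24.7   1.3 109.1]]
```

View pics/c3.png

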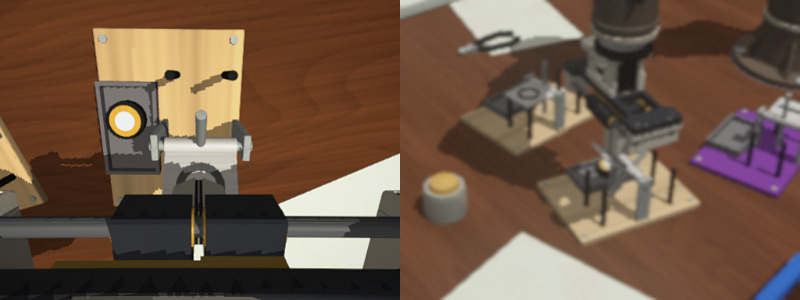

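The plate is past upright and following the fingertips at about 1.2 N. I continue it down to level.

carry_out(plan=[[0.3,-0.06,-0.38,0,0],[0.6,-0.11,-0.75,0,0],[0.83,-0.15,-1.18,0,0],[1.04,-0.19,-1.6,0,0],[1.19,-0.21,-2.05,0,0],[1.3,-0.23,-2.5,0,0],[1.38,-0.25,-2.8,0,0],[1.38,-0.25,-3.0,0,0],[1.38,-0.25,-3.1,0,0],[1.38,-0.25,-3.2,0,0],[1.38,-0.25,-3.2,0,0]])

```text
clock: 6.65
position: [0.6254, 0.1483, 0.1429]
ee_rot: [-0.267, -3.129, 0.003]
force: [-0.2, -0.7, 3.9]
width: 0.002
```

carry_out(plan=[[0,0,-0.05,0,0],[0,0,-0.1,0,0],[0,0,-0.1,0,0]])

```text
clock: 6.95
position: [0.6255, 0.1483, 0.1427]
ee_rot: [-0.267, -3.13, 0.002]
force: [-3.0, -0.7, 8.6]
width: 0.003
```

At the stop (force rose, no travel). Now I lift and move over the empty station.

carry_out(plan=[[0,0,3,0,0],[0,0,7,0,0],[0,0,11,0,0],[0,-3,14.9,0.1,0],[-1,-7,14.9,0.2,0],[-2,-11,14.9,0.292,0],[-3,-15,14.9,0.292,0],[-4,-19,14.9,0.292,0],[-5.2,-23,14.9,0.292,0],[-5.2,-24.9,14.9,0.292,0],[-5.2,-24.9,14.9,0.292,0],[-5.2,-24.9,14.9,0.292,0],[-5.2,-24.9,14.9,0.292,0]])

```text
clock: 8.25
position: [0.5738, -0.099, 0.2915]
ee_rot: [0.194, -3.135, 0.001]
force: [0.2, -0.4, -0.1]
width: 0.006
```

Run:
```python
from h import *
s=arm.observe();print({k:np.round(v,4) for k,v in s.items() if k in('clock','position','ee_rot','force','width')})
P=s['position'].reshape(1,3)-[0,0,.0655]; print(loc(P,'empty').round(1))
im,d=snap('wrist','w4'); im2,_=snap('top','t4')
cv2.imwrite('pics/c4.png',np.hstack([cv2.resize(im[:,:,::-1],(400,300)),cv2.resize(im2[130:230,165:298,::-1],(400,300),interpolation=cv2.INTER_CUBIC)]))
L=loc(wristcloud(d,s),'empty'); m=(d.ravel()>0)&(abs(L[:,0])<70)&(abs(L[:,1])<60)
p=L[m&(L[:,2]>100)&(L[:,2]<135)&(abs(L[:,0])<25)&(abs(L[:,1])<15)]; print('pin',len(p),np.median(p,0).round(1),p.min(0).round(1),p.max(0).round(1))
p=L[m&(L[:,0]>12)&(L[:,2]>60)]; print('plate',p[:,1].min().round(1),p[:,1].max().round(1),np.polyfit(p[:,0],p[:,2],1).round(3))
c=L[m&(abs(L[:,0])<14)&(abs(L[:,1])>34)&(L[:,2]>79)&(L[:,2]<87)]; print('cheeks',c.min(0).round(1),c.max(0).round(1),np.median(c,0).round(1))
```

```text
{'clock': np.float64(8.25), 'position': array([ 0.5738, -0.099 ,  0.2915]), 'ee_rot': array([ 1.9440e-01, -3.1354e+00,  1.2000e-03]), 'force': array([ 0.2106, -0.4029, -0.082 ]), 'width': np.float64(0.0057)}
[[ 20.7   2.1 226. ]]
pin 104 [ -1.3   0.8 124.3] [ -3.3  -3.  100.1] [  4.2   4.5 127.3]
plate -39.4 31.0 [ -1.283 142.242]
cheeks [-10.6 -42.4  79. ] [12.1 42.6 84.6] [ 0.4  0.1 82.8]
```

View pics/c4.png

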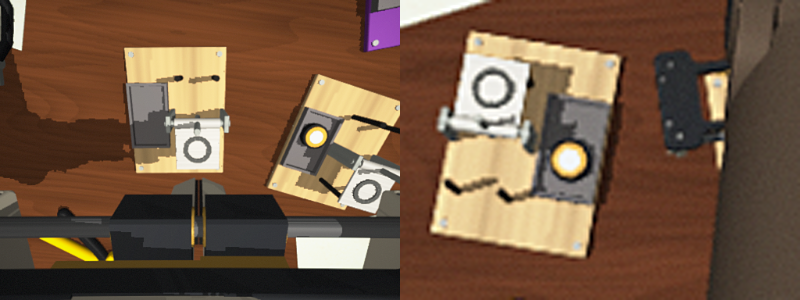

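The loaded station now shows the ring, lying toward +x (right panel). The fingers are aligned with the empty station's pin. I mirror the sequence and push toward −x.

carry_out(plan=[[0,0,-4,0,0],[0,0,-8,0,0],[0,0,-11,0,0],[0,0,-11.6,0,0],[0,0,-11.6,0,0],[-0.87,-0.1,-11.6,0,0],[-1.3,-0.15,-11.6,0,0],[-1.76,-0.21,-11.64,0,0],[-2.09,-0.25,-11.74,0,0],[-2.43,-0.29,-11.84,0,0],[-2.74,-0.33,-12.0,0,0],[-3.05,-0.37,-12.17,0,0],[-3.32,-0.4,-12.39,0,0],[-3.58,-0.43,-12.61,0,0],[-3.81,-0.46,-12.88,0,0],[-4.03,-0.48,-13.16,0,0],[-4.28,-0.51,-13.6,0,0],[-4.28,-0.51,-13.6,0,0]])

```text
clock: 10.15
position: [0.5302, -0.1041, 0.1548]
ee_rot: [0.195, -3.134, 0.001]
force: [0.6, -0.7, 0.5]
width: 0.005
```

Run:
```python
from h import *
s=arm.observe();print({k:np.round(v,4) for k,v in s.items() if k in('clock','position','ee_rot','force','width')})
P=s['position'].reshape(1,3)-[0,0,.0655]; print(loc(P,'empty').round(1))
im,d=snap('wrist','w5'); im2,_=snap('scene','s5')
cv2.imwrite('pics/c5.png',np.hstack([cv2.resize(im[:,:,::-1],(400,300)),cv2.resize(im2[130:280,170:370,::-1],(400,300),interpolation=cv2.INTER_CUBIC)]))
```

```text
{'clock': np.float64(10.15), 'position': array([ 0.5302, -0.1041,  0.1548]), 'ee_rot': array([ 1.9480e-01, -3.1338e+00,  1.2000e-03]), 'force': array([ 0.6117, -0.6511,  0.5055]), 'width': np.float64(0.0051)}
[[-23.2   2.2  89.3]]
```

View pics/c5.png

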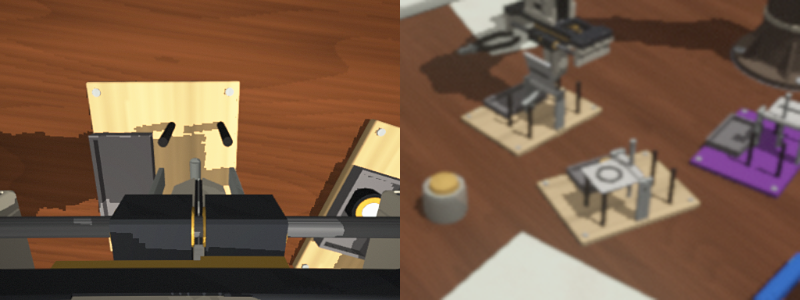

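carry_out(plan=[[0,0,4,0,0],[0,0,8,0,0],[0,0,8.5,0,0],[3.6,0.44,8.5,0,0],[7.25,0.87,8.5,0,0],[7.25,0.87,8.5,0,0],[7.25,0.87,5,0,0],[7.25,0.87,3.1,0,0],[6.26,0.75,3.1,0,0],[5.26,0.63,3.1,0,0],[4.27,0.51,3.1,0,0],[3.45,0.41,3.38,0,0],[2.88,0.35,3.35,0,0],[2.35,0.28,3.28,0,0],[1.9,0.23,3.18,0,0],[1.44,0.17,3.03,0,0],[1.02,0.12,2.8,0,0],[0.61,0.07,2.58,0,0],[0.24,0.03,2.28,0,0],[-0.13,-0.02,1.98,0,0]])

```text
clock: 12.25
position: [0.5289, -0.1042, 0.1746]
ee_rot: [0.195, -3.134, 0.001]
force: [0.6, -0.6, -0.3]
width: 0.009
```

carry_out(plan=[[-0.31,-0.04,-0.38,0,0],[-0.61,-0.07,-0.75,0,0],[-0.84,-0.1,-1.18,0,0],[-1.06,-0.13,-1.6,0,0],[-1.21,-0.14,-2.05,0,0],[-1.32,-0.16,-2.5,0,0],[-1.4,-0.17,-2.8,0,0],[-1.4,-0.17,-3.0,0,0],[-1.4,-0.17,-3.1,0,0],[-1.4,-0.17,-3.2,0,0],[-1.4,-0.17,-3.25,0,0],[-1.4,-0.17,-3.25,0,0]])

```text
clock: 13.45
position: [0.5147, -0.1059, 0.1426]
ee_rot: [0.195, -3.134, 0.001]
force: [-3.8, 0.0, 7.3]
width: 0.004
```

At the stop (7 N, no travel). Lift clear, move aside and check.

carry_out(plan=[[0,0,3,0,0],[0,0,7,0,0],[0,0,11,0,0],[0,0,15,0,0],[-1,-4,17,0,0],[-3,-8,18,0,0],[-5,-12,18,0,0],[-7,-16,18,0,0],[-9,-20,18,0,0],[-11,-24,18,0,0],[-12,-28,18,0,0],[-12,-28,18,0,0],[-12,-28,18,0,0]])

```text
clock: 14.75
position: [0.3943, -0.3865, 0.3224]
ee_rot: [0.191, -3.134, 0.0]
force: [0.1, 0.2, -0.1]
width: 0.007
```

Run:
```python
from h import *
s=arm.observe();print({k:np.round(v,4) for k,v in s.items() if k in('clock','position','force')})
im,d=snap('top','t6'); im2,_=snap('scene','s6')
cv2.imwrite('pics/c6.png',np.hstack([cv2.resize(im[60:260,80:440,::-1],(432,240),interpolation=cv2.INTER_CUBIC),cv2.resize(im2[130:280,170:370,::-1],(320,240),interpolation=cv2.INTER_CUBIC)]))
v,u=np.mgrid[:384,:512]; P=world('top',np.c_[u.ravel(),v.ravel()],d.ravel())
for k,sg in(('loaded',1),('empty',-1)):
    L=loc(P,k); p=L[(d.ravel()>0)&(L[:,0]*sg>12)&(L[:,0]*sg<63)&(abs(L[:,1])<24)]; print(k,len(p),np.median(p[:,2]).round(1),'slope',np.polyfit(p[:,0]*sg,p[:,2],1).round(3))
    q=L[(d.ravel()>0)&(L[:,2]>110)&(abs(L[:,0])<25)&(abs(L[:,1])<15)]; print(' pin top',np.median(q,0).round(1))
# change of depth elsewhere vs start
d0=np.load('pics/top.npy');
```

```text
{'clock': np.float64(14.75), 'position': array([ 0.3943, -0.3865,  0.3224]), 'force': array([ 0.0941,  0.2161, -0.1428])}
loaded 340 77.3 slope [-9.0000e-03  7.2275e+01]
 pin top [  0.5   2.  124.1]
empty 352 76.4 slope [-0.501 90.946]
 pin top [  1.   -0.2 124. ]
```

View pics/c6.png

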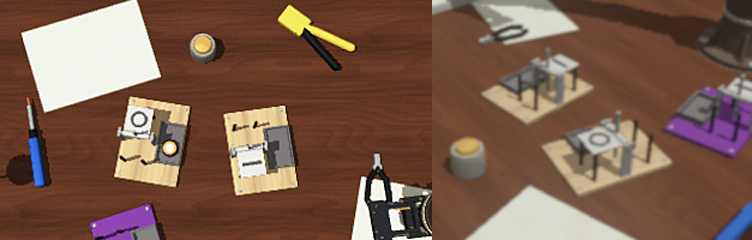

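Ring is up on the buzzer station and bar up on the empty one. One linear fit (slope −0.5) looks like it was pulled by off-plate pixels. I'll redo both robustly, then hand in.

Run:
```python
from h import *
from scipy.stats import theilslopes
d=np.load('pics/t6.npy'); v,u=np.mgrid[:384,:512]; P=world('top',np.c_[u.ravel(),v.ravel()],d.ravel()); ok=True
for k,sg in(('loaded',1),('empty',-1)):
    L=loc(P,k); p=L[(d.ravel()>0)&(L[:,0]*sg>14)&(L[:,0]*sg<60)&(abs(L[:,1])<24)&(L[:,2]>62)]
    r=theilslopes(p[:,2],p[:,0]*sg); print(k,len(p),r[0].round(3),r[1].round(1)); ok&=abs(r[0])<.05
if ok: print('signed',arm.sign_off())
```

```text
loaded 282 -0.001 77.8
empty 290 0.003 76.5
the job is handed in; nothing more can be done
signed None
```

Both flags are turned over and the job is handed in, at about 15 s on the robot's clock. The buzzer station now shows the ring, and the station with the empty dish shows the bar.

**How it was done:** For each flag I used the closed fingertips to push the thumb pin until the plate was nearly upright. I then went behind the plate and pushed it over and down onto its stop. The highest force I read was about 9 N, when pressing against the stop.

**Last checks:**
- **Level:** A robust fit to the top camera's depth shows both plates level, with slopes of −0.001 and +0.003 rad and surface heights of about 77 mm.
- **One disagreement:** An earlier plain fit gave a slope of −0.5 for the empty station. I attribute this to off-plate pixels; the robust fit, the upright pin and the pictures show no such tilt.
- **Other objects:** The buzzer, jar, cutters and iron look untouched in the final picture. I checked this by eye only and did not measure them.
- **Robot clear:** The arm was well away and touching nothing when I handed in.

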